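Secure the store box with hasp and snap hook

ROBOT

A 6-joint arm with a two-finger parallel gripper is mounted at the origin on a cart in front of the work surface, level with it; the furniture and walls round the work are solid. World frame = base frame: x ahead of the robot, y to its left, z up, the work surface at z = 0. Lengths are in m, angles in rad, forces in N, time in s.
With the tool pointing down it reaches from about 0.25 to 0.725 m from the base axis. Payload 4 kg.
Tool frame: the origin (TCP) lies between the finger pads; the fingertips stand bot.finger_overhang ahead of it and the grasp point (between the pads) lies 5 mm behind it (bot.finger_overhang is the distance from the TCP to the fingertips, in m); x points along the fingers, y is the direction in which the jaws open and shut, and the axes are right-handed (so a half turn about x gives the same grasp; the last joint's range is limited). The gripper opens to 85 mm and grips with 20 to 120 N. Pads are 22 mm wide; open, the fingers measure 114 mm over their backs; the gripper's body (76 mm by 85 mm) begins 54 mm behind the grasp point. The pads swing forward as they close: fully open they stand 13 mm farther back than shut.
Start: joints at [1.339, 0.241, 0.005, 1.335, 0, 1.571], TCP at [0.115, 0.487, 0.245] pointing down, gripper open.
Joint ranges: [-2.72, 2.72], [-1.05, 1.87], [-1.09, 1.28], [-1.99, 2.15], [-1.42, 1.44], [-3.14, 3.14]. Speed limits (rad/s): [2.79, 2.79, 3.14, 3.14, 3.14, 3.14].

INTERFACE

Orientations are given as a rotation vector (axis times angle).
In Python, from plant import bot gives the robot as it stands.
- The arm moves only by the tool drive_tool, never from a script. Its arguments are lists of equal length, an entry for each row: "xyz": the shift along the world's x, y, z in cm, a list of three; "turn": the turn about the world's z in rad; "gripper": the gripper's target within -1 to 1 (shut at 1, half-way at 0, fully open at -1). A call has 1 to 20 rows; each row shifts and turns the commanded pose from where the row before left it; what a row does not reach is not made up. A row lasts 1/8 s, in which the tool goes at most 62.5 mm and 10.7 degrees, less where a joint would pass 70% of its speed; a pose out of reach is approached as far as the arm can. A call is refused whole if a number of a shift passes 6.25 or a number of a turn 0.188, either way. A call with a gripper value outside its range is refused whole. The fingers move at their own pace and stop on an object; "grip_force" is the grip in N (left out, the last holds). Time passes only in rows, so rows that do not move let the fingers close. It gives the time, the measured TCP pose, the force and the opening at its end, in the units of the state.
- bot.observe(): the state, without advancing time (a new reading comes with each control period).
- bot.read_camera(name): name is "side" or "top" or "wrist"; returns the picture (420x560x3 uint8, blue, green, red); there is no depth.
- bot.camera_info(name): a dict with "fx", "fy", "cx", "cy" (pixels), "R" (3x3) and "t" (3): a world point X has camera coordinates R X + t. Camera axes: x right, y down, z forward; pixel columns grow to the right and rows downward; lengths in m; the calibration is good to about 2 mm. A picture is of the moment at which its call begins: read the wrist's pose just before it. camera_info takes no time and is no camera call; for the wrist camera it gives the pose at the moment of the call.
- bot.sign_off(): hands the job in, once; it reports no verdict.
The state is a dict: "clock": time; "joints": joint angles; "dq": joint speeds; "effort": joint torques, N m; "tool_pos": TCP position; "orientation": TCP orientation; "contact_force": force on the tool from outside, world axes, zero at the start; "moment": the same for the moment, N m; "grip_width": finger opening in m.
Only numpy, scipy, OpenCV 4.12 (cv2) and the standard library are available. Lean on these libraries where they do the work, as an engineer would, in place of code of your own. Each camera call takes 0.05 s, during which the arm holds its last target. There are 200 camera calls.

TASK

Secure the grey steel store box: fold its hasp right down over the staple, then take the snap hook that lies on the lid and press its sprung gate against a leg of the staple until the leg slips in and the gate snaps shut behind it. Prove that it has caught with a steady tug of about 12 N that draws the bend of the hook against that leg; the staple has been bent a little and must never bear more than 16 N. Leave the hook lying there clipped on and the hasp shut, and do not disturb the bottle and the flask.

Things in the scene. Friction and masses are not known exactly. Their poses are not given: they have to be found in the camera images.
- store_box: grey painted steel box on rubber feet, 210 (x) x 180 (y) mm, 90 mm high, standing firm (it does not slide). Origin: centre of its underside; z up, front at -x. Its top is one level plane 90 mm up: a flush lid, and before it a 66 mm deep front ledge that carries the staple.
- staple: fixed U of 7 mm steel rod on a foot plate (50 x 26 x 2 mm) on the front ledge. Origin: centre of the foot, level with the box's top; axes as the box's. Upright legs at x = +14 mm (rear), -14 mm (front); bridge between their tops, underside 29, top 36 mm up. Knocks have bent the rod: from the foot it leans up to 0.22 rad to the box's +y or -y, not measured; it is stiff and bends no further.
- staple_rear_leg (a point): where the axis of the staple's rear leg would be 15 mm above the box's top if the rod were straight; the leg really stands up to 3.3 mm from here along the box's y. Axes as the box's
- staple_front_leg (a point): where the axis of the staple's front leg would be 15 mm above the box's top if the rod were straight; the leg really stands up to 3.3 mm from here along the box's y. Axes as the box's
- hasp (a joint): steel hasp strap on the lid, 36 mm wide, 3 mm thick, 97 mm long, with a slot for the staple 24 to 65 mm from its hinge pin. 0 = folded flat over the staple toward the box's -x (its top then 5 mm above the box's top, its tip 13 mm beyond the front edge); grows as it is lifted, pi/2 = upright. It stays where it is left (hinge friction about 0.06 N m).
- hasp_pin (a point): middle of the hasp's hinge pin (which runs along the box's y), 3.6 mm above the box's top, 44 mm behind the staple's centre; axes as the box's
- hasp_tab (a point): on the upper (outer) face of the hasp's solid tab, 82 mm from the hinge pin, the place to push; the tab reaches from 65 to 97 mm from the pin. z is the face's normal, -x points to the hasp's tip
- snap_hook: loose forged steel snap hook, 0.12 to 0.24 kg, 135 x 44 x 10 mm, flat on the lid. Origin: under the middle of its neck, on the underside; z up, x along its length; all its bars lie in the mid-plane z = 5 mm. Eye at -x. Hook at +x, of 10 mm round stock: spine along y = -21, round bend (inside radius 12 mm about x = 70, y = -4), nose (round end) at x = 66, y = +13. Gate on the +y side.
- hook_neck (a point): middle of the hook's neck (0, 0, 5 mm in the hook's frame; axes as the hook's), the place to grasp: a straight steel block from x = -16 to 16 mm, 14 mm wide in y, 10 mm high
- gate (a joint): gate: 7 mm round bar hinged at x = 24, y = 12 mm of the hook, 37 mm long, free end at the nose. rad: 0 = shut, grows inward, stop 0.70. Sprung: 4 N near the nose starts it, 7 to 9 N for a leg to pass. In the hook's frame a leg's axis comes from +y at x = 50 to 57, passes under the nose at y = 4 to -1 (past -5 it jams), goes in +x, past x = 66 the gate shuts, seated in the bend at x = 78.5, y = -4.
- amber_bottle: amber glass bottle with black cap, 55 mm wide and 99 mm high, standing loose in front of the box, to its right; origin at the centre of its underside, z up. Leave alone.
- alu_flask: small aluminium flask, 60 mm wide and 129 mm high, standing loose to the right; origin at the centre of its underside, z up. Leave alone.

How it is judged:
By the outcome, as a careful person would: the job done as asked, in the order asked, and still so for the second after the job is handed in, with the robot touching nothing.
It also fails if it takes over 61 s, if anything falls off the work surface, if the arm or the gripper's body presses on something with over 40 N, if the wrist force passes 120 N, or if a joint passes its speed limit or range.

## Working session

There is one attempt and no reset: what is moved stays moved. The work goes in short steps, Python scripts to look and compute and a tool call to move; the robot and the scene stay as the last step left them, time stands still between calls to the robot, and variables do not carry over. Pictures are saved under pics/ and viewed, about 8 in all and at most 12, crops included, and the job is handed in when it is done.

Besides the shell and the picture viewer there is one more tool, called after "Request:" in YAML: its name, and indented under it one key for each argument. drive_tool: Moves the arm, as the interface text tells. Its arguments: {"type":"object","properties":{"xyz":{"type":"array"},"turn":{"type":"array"},"gripper":{"type":"array"},"grip_force":{"type":"number"}},"required":["xyz","turn","gripper"]}

```bash
mkdir -p pics; ls
python3 - <<'E'
from plant import bot
import cv2, numpy as np
s=bot.observe(); print({k:np.round(v,3) for k,v in s.items()}); print(bot.finger_overhang)
a=bot.read_camera("side"); b=bot.read_camera("top")
cv2.imwrite("pics/side0.png",a); cv2.imwrite("pics/top0.png",b)
for n in("side","top"):
  c=bot.camera_info(n); print(n,c["fx"],c["cx"],c["cy"],np.round(c["R"],3).tolist(),np.round(c["t"],3), np.round(-np.array(c["R"]).T@c["t"],3))
E
```

```text
pics
{'clock': np.float64(0.0), 'joints': array([1.339, 0.241, 0.004, 1.335, 0.   , 1.571]), 'dq': array([0.   , 0.   , 0.   , 0.   , 0.001, 0.001]), 'effort': array([ 0.0000e+00, -3.7232e+01,  2.5241e+01,  1.7000e-02,  0.0000e+00,
       -0.0000e+00]), 'tool_pos': array([0.115, 0.486, 0.244]), 'orientation': array([ 0.18 ,  1.563, -0.184]), 'contact_force': array([ 0.33 ,  0.617, -0.036]), 'moment': array([-0.046,  0.005,  0.063]), 'grip_width': np.float64(0.085)}
0.014
side 470.9907474192842 279.1203568959132 212.53719088445078 [[-0.995, 0.094, -0.022], [0.078, 0.656, -0.751], [-0.056, -0.749, -0.66]] [ 0.496 -0.036  1.064] [0.557 0.774 0.687]
top 528.2156330687452 286.4711326522575 208.1418716631494 [[0.011, -1.0, 0.001], [-0.987, -0.011, -0.158], [0.158, 0.001, -0.987]] [0.066 0.52  1.336] [0.301 0.071 1.401]
```

View pics/top0.png

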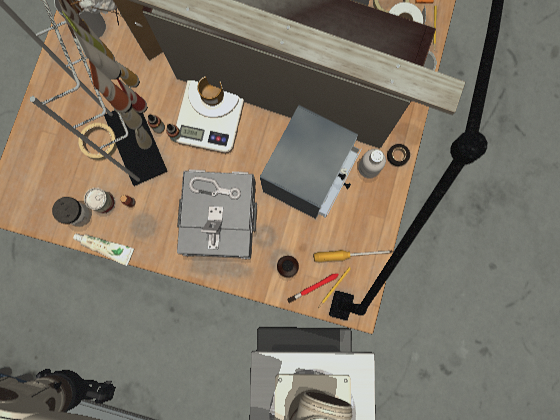

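View pics/side0.png

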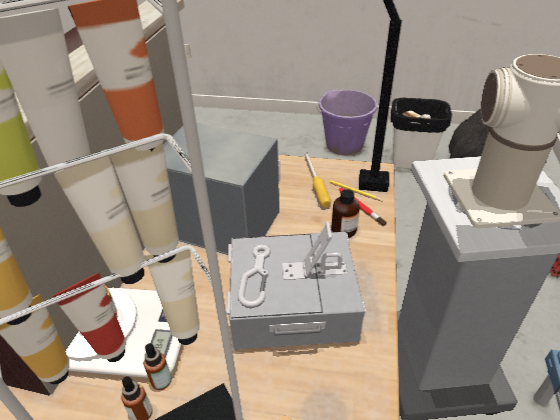

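The top view shows the box at about (217,213), the hook on the lid at (215,186) with its big end to the left (+y), and the hasp standing nearly upright over the staple at (212,235). The bottle is at (288,266) and the flask at (372,162). I'll measure from enlarged crops.

```bash
cat > h.py <<'E'
import numpy as np, cv2
from plant import bot
def cam(n):
    c=bot.camera_info(n); K=np.array([[c["fx"],0,c["cx"]],[0,c["fy"],c["cy"]],[0,0,1]]); return K,np.array(c["R"]),np.array(c["t"])
def ray(c,uv):
    K,R,t=c; d=R.T@np.linalg.solve(K,[uv[0],uv[1],1.]); return -R.T@t,d/np.linalg.norm(d)
def plane(c,uv,z):
    o,d=ray(c,uv); return o+d*(z-o[2])/d[2]
def tri(obs):
    A=np.zeros((3,3));b=np.zeros(3)
    for c,uv in obs:
        o,d=ray(c,uv);P=np.eye(3)-np.outer(d,d);A+=P;b+=P@o
    X=np.linalg.solve(A,b)
    return X,[1e3*np.linalg.norm((np.eye(3)-np.outer(d,d))@(X-o)) for o,d in[ray(c,u) for c,u in obs]]
def proj(c,X):
    K,R,t=c; p=K@(R@np.asarray(X)+t); return p[:2]/p[2]
def crop(img,x0,y0,w,h,s,name): cv2.imwrite(name,cv2.resize(img[y0:y0+h,x0:x0+w],None,fx=s,fy=s,interpolation=cv2.INTER_CUBIC))
E
python3 - <<'E'
from h import *
a=cv2.imread("pics/top0.png");b=cv2.imread("pics/side0.png")
c1=cv2.resize(a[160:270,165:270],None,fx=5,fy=5,interpolation=cv2.INTER_CUBIC)[:, :]
c2=cv2.resize(b[215:355,220:370],None,fx=4,fy=4,interpolation=cv2.INTER_CUBIC)
cv2.imwrite("pics/c1.png",c1);
T=cam("top")
for n,uv,z in[("TL",(183,171),.1),("BL",(179,251),.1),("BR",(251,257),.1),("TR",(253,173),.1),("bottle",(288,266),.1),("flask",(373,160),.12)]: print(n,plane(T,uv,z).round(3))
E
```

```text
TL [0.601 0.333 0.1  ]
BL [0.4   0.335 0.1  ]
BR [0.387 0.157 0.1  ]
TR [0.598 0.157 0.1  ]
bottle [0.366 0.066 0.1  ]
flask [ 0.63  -0.143  0.12 ]
```

Request:
drive_tool:
  xyz:
    - [4,-4,2]
    - [4,-4,2]
    - [4,-4,2]
    - [4,-4,2]
    - [4,-4,2]
    - [2,-3,0]
    - [0,0,0]
  turn: [0,0,0,0,0,0,0]
  gripper: [-1,-1,-1,-1,-1,-1,-1]

```text
clock: 0.98
tool_pos: [0.3359, 0.2548, 0.3452]
orientation: [0.185, 1.563, -0.186]
contact_force: [-0.9, -0.1, -0.5]
grip_width: 0.0855
```

Run:
```python
from h import *
W=cam("wrist"); a=bot.read_camera("wrist"); cv2.imwrite("pics/w1.png",a)
import pickle; pickle.dump(W,open("w1.pkl","wb")); K,R,t=W
print(K[0,0],(-R.T@t).round(3),R.round(3).tolist()); s=bot.observe(); print(s["tool_pos"])
for P in[(.5,.245,.09),(.44,.245,.09)]: print(proj(W,P))
```

```text
323.4215986252136 [0.255 0.275 0.473] [[0.234, 0.972, -0.0], [0.92, -0.222, 0.322], [0.313, -0.076, -0.947]]
[0.33515528 0.25579275 0.34499691]
[302.02387348 291.87644829]
[292.19108228 253.13721544]
```

View pics/w1.png

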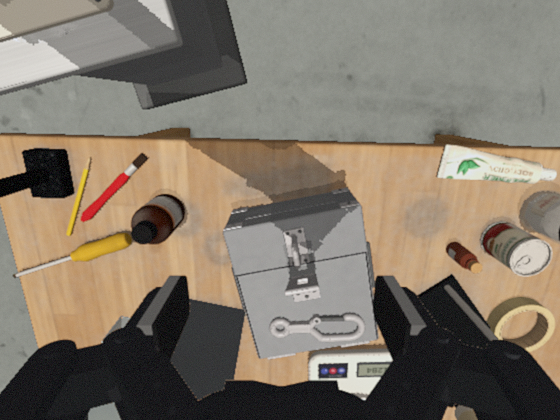

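The wrist view shows the lid from close by, with the hasp upright at about (300,265) and the hook at (275–365, 326), its hook end to +y. I'll go closer for one accurate look.

Request:
drive_tool:
  xyz:
    - [3,0,-4]
    - [1.5,0,-4]
    - [0,0,0]
    - [0,0,0]
  turn: [0.115,0.115,0,0]
  gripper: [-1,-1,-1,-1]

```text
clock: 1.52
tool_pos: [0.3793, 0.2575, 0.2663]
orientation: [0.002, 1.571, -0.001]
contact_force: [-0.9, 0.9, 1.1]
grip_width: 0.0853
```

Run:
```python
from h import *
import pickle
W=cam("wrist"); a=bot.read_camera("wrist"); cv2.imwrite("pics/w2.png",a); pickle.dump(W,open("w2.pkl","wb"))
crop(a,160,140,260,200,3,"pics/w2c.png")
s=bot.observe(); print(s["tool_pos"],s["orientation"],-W[1].T@W[2])
```

```text
[0.37967605 0.25763128 0.26693561] [ 2.35388796e-03  1.56919286e+00 -1.95719212e-04] [0.2962241  0.25792546 0.39384269]
```

View pics/w2c.png

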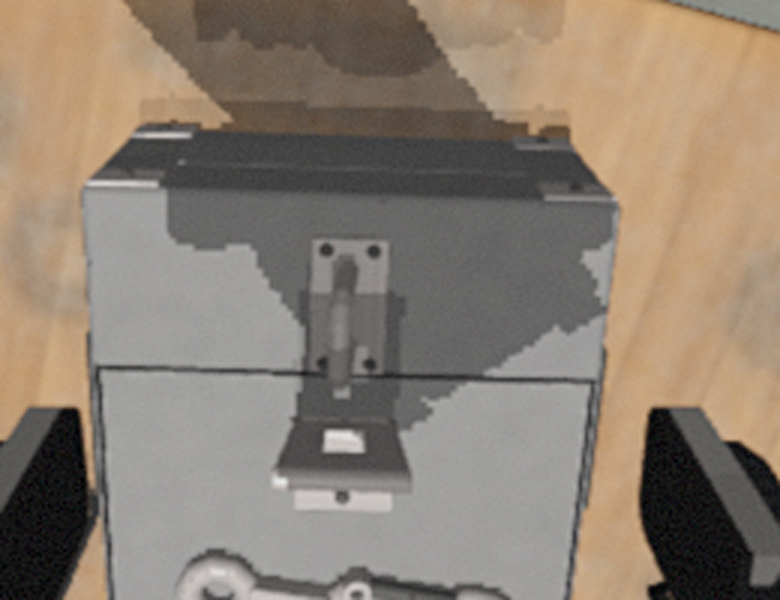

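Crop shows box front corners at crop (83,187)/(617,203), the staple foot (312–388, 240–375), its rod with bridge at about (342,320), and the hasp tab edge (275–410, 425–490). The hook lies at the bottom. Now for the numbers.

Run:
```python
from h import *
import pickle
W1=pickle.load(open("w1.pkl","rb"));W=pickle.load(open("w2.pkl","rb"))
f=lambda x,y:(160+x/3,140+y/3)
print("tri FL(-y)",tri([(W1,(225,228)),(W,f(83,187))])); print("tri FR(+y)",tri([(W1,(361,207)),(W,f(617,203))]))
for n,p,z in[("front -y",(83,187),.09),("front +y",(617,203),.09),("foot f-",(312,240),.092),("foot f+",(388,242),.092),("screw f-",(327,250),.092),("screw f+",(374,250),.092),("screw r-",(322,363),.092),("screw r+",(369,363),.092),("hasp base -",(293,510),.091),("hasp base+",(392,508),.091),("seam-",(97,367),.09),("seam+",(596,381),.09),
 ("tab tip -",(280,478),.19),("tab tip +",(411,478),.19)]: print(n,plane(W,f(*p),z).round(4))
a=cv2.imread("pics/w2.png"); crop(a,200,260,200,140,4,"pics/w2d.png")
```

```text
tri FL(-y) (array([0.39014851, 0.16560992, 0.08152608]), [np.float64(2.3232744410002013), np.float64(2.323274441000159)])
tri FR(+y) (array([0.39413377, 0.34029722, 0.09724919]), [np.float64(1.5309040210940426), np.float64(1.530904021094099)])
front -y [0.3892 0.1662 0.09  ]
front +y [0.395  0.3415 0.09  ]
foot f- [0.4071 0.241  0.092 ]
foot f+ [0.4078 0.2661 0.092 ]
screw f- [0.4106 0.2459 0.092 ]
screw f+ [0.4107 0.2615 0.092 ]
screw r- [0.4524 0.2436 0.092 ]
screw r+ [0.4525 0.2598 0.092 ]
hasp base - [0.5131 0.2319 0.091 ]
hasp base+ [0.5123 0.2683 0.091 ]
seam- [0.4549 0.1649 0.09  ]
seam+ [0.4607 0.3395 0.09  ]
tab tip - [0.433  0.2375 0.19  ]
tab tip + [0.433  0.2695 0.19  ]
```

View pics/w2d.png

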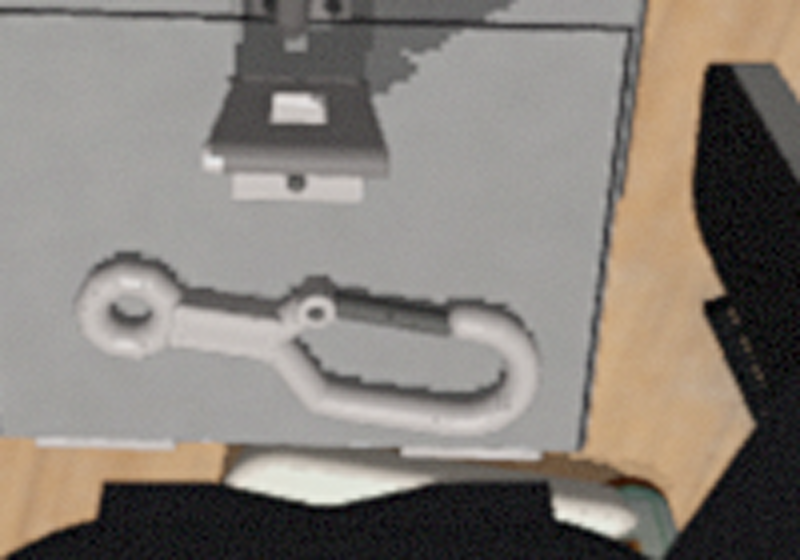

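Run:
```python
from h import *
import pickle
W1=pickle.load(open("w1.pkl","rb"));W=pickle.load(open("w2.pkl","rb"));T=cam("top");S=cam("side")
g=lambda x,y:(200+x/4,260+y/4)
th=-.035;bx=np.array([np.cos(th),np.sin(th),0]);pin=np.array([.4320,.2525,.0936])+.044*bx
print("pin",pin,proj(W,pin))
for d in range(70,130,8):
    r=np.radians(d);t=pin+.097*(-np.cos(r)*bx+np.sin(r)*np.array([0,0,1])); print(d,t.round(3),"W",proj(W,t).round(1),"S",proj(S,t).round(1),"T",proj(T,t).round(1))
print("want W row ~302")
for n,p,z in[("eye",(130,310),.095),("pivot",(317,311),.1),("neck c L",(178,327),.097),("neck c R",(285,333),.097),("spine a",(330,403),.097),("spine b",(470,413),.097),("bend out",(538,375),.095),("eye out",(80,310),.095),("nose",(455,318),.097)]: print(n,plane(W,g(*p),z).round(4))
# two-view height of the hook: eye centre and pivot
print("eye tri",tri([(W,g(130,310)),(W1,(279,327))]),"bend tri",tri([(W,g(538,375)),(W1,(364,327))]))
b=cv2.imread("pics/side0.png");crop(b,225,215,140,105,5,"pics/s0c.png")
```

```text
pin [0.47597305 0.25096031 0.0936    ] [274.61269937 281.66618369]
70 [0.443 0.252 0.185] W [273.6 306.5] S [327.7 229.1] T [208.2 229.9]
78 [0.456 0.252 0.188] W [273. 324.] S [319.4 227.9] T [208.4 224.1]
86 [0.469 0.251 0.19 ] W [272.5 340.2] S [310.8 227.5] T [208.7 218.3]
94 [0.483 0.251 0.19 ] W [272.1 354.3] S [302. 228.] T [209.1 212.5]
102 [0.496 0.25  0.188] W [271.8 366.1] S [293.3 229.3] T [209.6 206.9]
110 [0.509 0.25  0.185] W [271.5 375.1] S [284.9 231.6] T [210.2 201.7]
118 [0.521 0.249 0.179] W [271.3 381.3] S [277.  234.6] T [210.9 196.9]
126 [0.533 0.249 0.172] W [271.3 384.8] S [269.8 238.3] T [211.6 192.7]
want W row ~302
eye [0.5465 0.2031 0.095 ]
pivot [0.5428 0.2557 0.1   ]
neck c L [0.5507 0.2166 0.097 ]
neck c R [0.5528 0.2466 0.097 ]
spine a [0.5775 0.2592 0.097 ]
spine b [0.5812 0.2996 0.097 ]
bend out [0.5695 0.3189 0.095 ]
eye out [0.5465 0.189  0.095 ]
nose [0.5478 0.2942 0.097 ]
eye tri (array([0.52149484, 0.20811357, 0.12510687]), [np.float64(0.4814089319008083), np.float64(0.4814089319007017)]) bend tri (array([0.57264551, 0.31863217, 0.09322386]), [np.float64(1.3796161895818233), np.float64(1.3796161895818244)])
```

View pics/s0c.png

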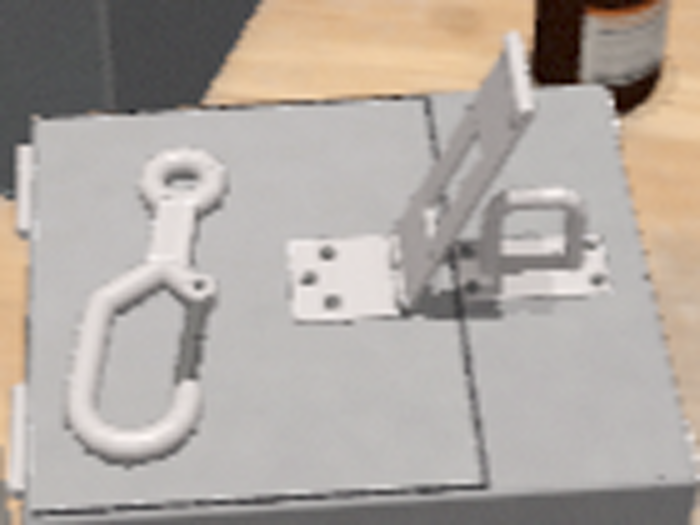

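Hasp stands at about 70° (side and wrist views agree), pin near (0.476, 0.251, 0.094), staple centre (0.432, 0.2525), and box yaw about -0.035. I'll close the fingers, go behind the hasp and fold it down.

Request:
drive_tool:
  xyz:
    - [4.9,-0.3,0]
    - [4.9,-0.2,0]
    - [0,0,0]
    - [0,0,0]
    - [0,0,-4.3]
    - [0,0,-4.3]
    - [0,0,0]
  turn: [0,-0.035,0,0,0,0,0]
  gripper: [1,1,1,1,1,1,1]
  grip_force: 40

```text
clock: 2.45
tool_pos: [0.4744, 0.2508, 0.1773]
orientation: [0.026, 1.577, -0.031]
contact_force: [0.0, 0.1, 0.7]
grip_width: -0.0001
```

Request:
drive_tool:
  xyz:
    - [-1.5,0,0]
    - [-1.6,0.1,-0.2]
    - [-0.9,0,-0.6]
    - [-0.8,0,-0.7]
    - [-0.9,0,-0.6]
    - [-0.9,0.1,-0.6]
    - [-0.7,0,-1.0]
    - [-0.7,0,-1.1]
    - [-0.2,0,-0.7]
    - [0,0,0]
  turn: [0,0,0,0,0,0,0,0,0,0]
  gripper: [1,1,1,1,1,1,1,1,1,1]

```text
clock: 3.7
tool_pos: [0.3951, 0.2532, 0.1234]
orientation: [0.028, 1.572, -0.03]
contact_force: [0.1, 0.3, 0.6]
grip_width: -0.0002
```

Request:
drive_tool:
  xyz:
    - [-0.2,0,-0.5]
    - [0,0,-0.4]
    - [0,0,-0.3]
    - [0,0,-0.2]
    - [0,0,0]
  turn: [0,0,0,0,0]
  gripper: [1,1,1,1,1]

```text
clock: 4.32
tool_pos: [0.3937, 0.2535, 0.1101]
orientation: [0.029, 1.571, -0.029]
contact_force: [0.4, 0.0, -0.6]
grip_width: 0.0
```

Request:
drive_tool:
  xyz:
    - [0,0,-0.1]
    - [0,0,-0.1]
    - [0,0,0]
  turn: [0,0,0]
  gripper: [1,1,1]

```text
clock: 4.7
tool_pos: [0.3939, 0.2536, 0.1091]
orientation: [0.029, 1.57, -0.029]
contact_force: [-1.0, -1.5, 6.3]
grip_width: 0.0001
```

Hasp is flat: contact at fingertip z ≈ 0.095, as expected, with 6 N on it. Now I'll lift, turn by -1.62 and go above the hook's neck.

Request:
drive_tool:
  xyz:
    - [0,0,3]
    - [0,0,5]
    - [4,0,1.2]
    - [4,0,0]
    - [4,-1,0]
    - [3.85,-1.35,0]
    - [0,0,0]
    - [0,0,0]
    - [0,0,0]
    - [0,0,0]
    - [0,0,0]
  turn: [0,-0.18,-0.18,-0.18,-0.18,-0.18,-0.18,-0.18,-0.18,-0.18,0]
  gripper: [1,1,0,0,0,0,0,0,0,0,0]

```text
clock: 6.08
tool_pos: [0.5523, 0.2301, 0.2001]
orientation: [1.27, 1.168, -1.271]
contact_force: [1.1, 0.0, -0.0]
grip_width: 0.0426
```

Run:
```python
from h import *
import pickle
W=cam("wrist"); a=bot.read_camera("wrist"); cv2.imwrite("pics/w3.png",a); pickle.dump(W,open("w3.pkl","wb"))
s=bot.observe(); print(s["tool_pos"],s["orientation"],s["joints"].round(2),-W[1].T@W[2])
cv2.imwrite("pics/w3s.png",cv2.resize(a,(800,600),interpolation=cv2.INTER_CUBIC))
```

```text
[0.55229556 0.23008985 0.20010575] [ 1.26974866  1.16892642 -1.27034419] [ 0.39  0.46  0.2   1.31 -0.    2.05] [0.55901057 0.31292597 0.32761301]
```

View pics/w3s.png

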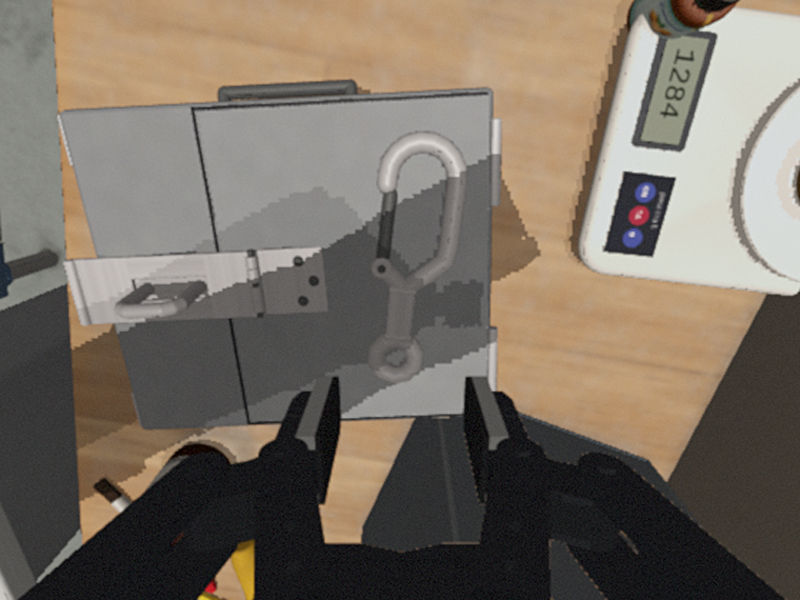

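The hasp lies flat over the staple. The hook's neck is at scaled (400,312), its eye at (396,356), bend top at (424,132), pivot at (381,268). The staple's bridge runs from (130,303) to (200,290).

Run:
```python
from h import *
import pickle
W2=pickle.load(open("w2.pkl","rb"));W=pickle.load(open("w3.pkl","rb"))
f=lambda x,y:(x*.7,y*.7); g=lambda x,y:(200+x/4,260+y/4); f2=lambda x,y:(160+x/3,140+y/3)
for n,p,z in[("pivot",(381,268),.1),("neck",(400,312),.1),("eye",(396,357),.095),("eye bottom",(396,381),.095),("bend out",(424,132),.095),("spine lo",(447,262),.1),("spine hi",(458,180),.1),("nose left",(378,190),.095),
 ("bridge f",(130,307),.1225),("bridge r",(198,291),.1225),("pin a",(251,250),.0955),("pin b",(257,316),.0955),("hasp tip a",(66,262),.095),("hasp tip b",(83,325),.095),("seam top",(195,106),.09),("seam bot",(247,422),.09)]: print(n,plane(W,f(*p),z).round(4))
print("w2 bridge",plane(W2,f2(343,290),.126).round(4),plane(W2,f2(341,350),.126).round(4))
for n,p,q in[("eye",(396,357),(130,310)),("pivot",(381,268),(317,311)),("bend",(424,132),(538,370)),]: print(n,[v if i==0 else np.round(v,1) for i,v in enumerate(tri([(W,f(*p)),(W2,g(*q))]))])
print("bridge tri",tri([(W,f(165,300)),(W2,f2(342,318))]))
```

```text
pivot [0.5438 0.2555 0.1   ]
neck [0.5514 0.231  0.1   ]
eye [0.5468 0.203  0.095 ]
eye bottom [0.5455 0.1882 0.095 ]
bend out [0.5702 0.3183 0.095 ]
spine lo [0.5773 0.2558 0.1   ]
spine hi [0.5847 0.2954 0.1   ]
nose left [0.5459 0.2936 0.095 ]
bridge f [0.4259 0.2522 0.1225]
bridge r [0.4595 0.2573 0.1225]
pin a [0.4783 0.2693 0.0955]
pin b [0.4747 0.2335 0.0955]
hasp tip a [0.3818 0.271  0.095 ]
hasp tip b [0.3799 0.2361 0.095 ]
seam top [0.463  0.3391 0.09  ]
seam bot [0.4544 0.1657 0.09  ]
w2 bridge [0.4105 0.2518 0.126 ] [0.4304 0.2511 0.126 ]
eye [array([0.54676457, 0.20296943, 0.09478086]), array([0.1, 0.1])]
pivot [array([0.54370561, 0.25543734, 0.09904226]), array([0.2, 0.2])]
bend [array([0.57023719, 0.31886307, 0.09230275]), array([0.5, 0.5])]
bridge tri (array([0.43124694, 0.24964535, 0.10184044]), [np.float64(1.2786695757070763), np.float64(1.2786695757070417)])
```

Request:
drive_tool:
  xyz:
    - [-0.1,0,-4]
    - [0,0,-4]
    - [0,0,-1.5]
    - [0,0,0]
    - [0,0,0]
    - [0,0,0]
    - [0,0,0]
    - [0,0,0]
    - [0,0,0]
  turn: [-0.075,0,0,0,0,0,0,0,0]
  gripper: [0,0,0,0,1,1,1,1,1]
  grip_force: 90

```text
clock: 7.25
tool_pos: [0.5522, 0.2305, 0.1069]
orientation: [1.329, 1.128, -1.324]
contact_force: [-0.9, 0.2, 6.6]
grip_width: 0.0106
```

Request:
drive_tool:
  xyz:
    - [0,0,0.1]
    - [0,0,0.1]
  turn: [0,0]
  gripper: [1,1]

```text
clock: 7.5
tool_pos: [0.5512, 0.2301, 0.1071]
orientation: [1.326, 1.129, -1.327]
contact_force: [-0.1, -0.6, -0.9]
grip_width: 0.0108
```

Request:
drive_tool:
  xyz:
    - [0,0,1]
    - [0,0,3]
    - [0,0,3]
    - [0,0,0]
  turn: [0,0,0,0]
  gripper: [1,1,1,1]

```text
clock: 8.0
tool_pos: [0.553, 0.2308, 0.1802]
orientation: [1.331, 1.127, -1.322]
contact_force: [0.8, -0.1, -1.7]
grip_width: 0.0109
```

Run:
```python
from h import *
import pickle
W=cam("wrist"); a=bot.read_camera("wrist"); b=bot.read_camera("side"); cv2.imwrite("pics/w4.png",a); cv2.imwrite("pics/s4.png",b); pickle.dump(W,open("w4.pkl","wb"))
s=bot.observe(); print(s["tool_pos"],s["orientation"],s["contact_force"],s["grip_width"])
cv2.imwrite("pics/ws4.png",np.hstack([a[0:400,30:430],b[80:380,170:570][:,:,:].copy() if 0 else cv2.resize(b[160:360,200:400],(400,400),interpolation=cv2.INTER_CUBIC)]))
```

```text
[0.55101877 0.22995489 0.17679735] [ 1.3262386   1.1289004  -1.32744622] [ 0.48924471 -0.36589744 -2.10648605] 0.010873917196035355
```

View pics/ws4.png

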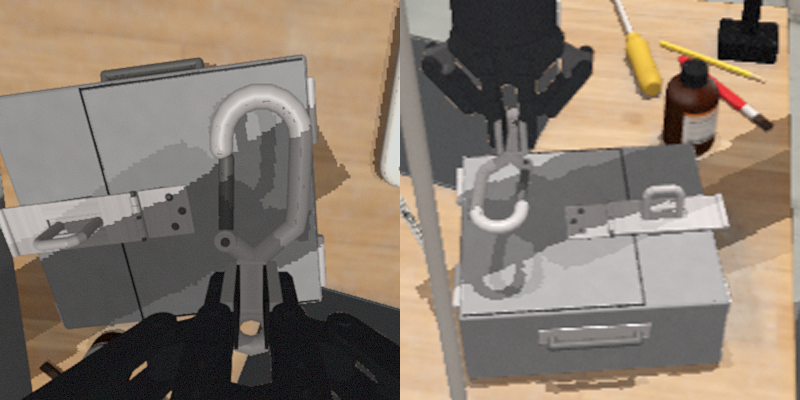

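Run:
```python
from h import *
import pickle
from scipy.spatial.transform import Rotation as Ro
W=pickle.load(open("w4.pkl","rb"))
R=Ro.from_rotvec([1.3262386,1.1289004,-1.32744622]).as_matrix(); print(R.round(3))
ty=R[:,1]; al=-np.arctan2(ty[1],ty[0]); print("alpha",al)
T=np.array([.5510,.22995,.1768])
u=np.array([np.sin(al),np.cos(al),0]);v=np.array([-np.cos(al),np.sin(al),0])
H=lambda x,y,dz=0:T+[0,0,-.012+dz]+x*u/1e3+y*v/1e3
for n,p,o in[("pivot top",H(24,12,.005),(255,241)),("bend apex",H(92,-4),(288,86)),("nose left",H(66,18),(243,155)),("spine R",H(50,-26),(340,160))]:
    q=plane(W,o,p[2]); d=q-p; print(n,proj(W,p).round(1),o,"along u,v mm",(1e3*d@u).round(1),(1e3*d@v).round(1))
```

```text
[[-0.001  0.987 -0.16 ]
 [-0.    -0.16  -0.987]
 [-1.    -0.001  0.   ]]
alpha 0.1609939801135167
pivot top [251.7 239.6] (255, 241) along u,v mm -0.7 -1.5
bend apex [286.7  82.5] (288, 86) along u,v mm -1.3 -0.5
nose left [236.1 146.5] (243, 155) along u,v mm -3.7 -2.9
spine R [334.7 182.2] (340, 160) along u,v mm 10.1 -1.8
```

The hook is held level in the neck and the hasp is still flat. Next I'll align it to the box and move above the pre-approach place for a close look at the staple.

Request:
drive_tool:
  xyz:
    - [-3,-1.2,0]
    - [-3,-1.2,-0.4]
    - [-2.1,-0.8,-0.4]
    - [0,0,0]
    - [0,0,0]
  turn: [0.06,0.066,0,0,0]
  gripper: [1,1,1,1,1]

```text
clock: 8.72
tool_pos: [0.4707, 0.1983, 0.1687]
orientation: [1.235, 1.193, -1.235]
contact_force: [0.5, 0.7, -1.6]
grip_width: 0.0109
```

Run:
```python
from h import *
import pickle
W=cam("wrist"); a=bot.read_camera("wrist"); cv2.imwrite("pics/w5.png",a); pickle.dump(W,open("w5.pkl","wb"))
s=bot.observe(); pickle.dump(s,open("s5.pkl","wb")); print(s["tool_pos"],s["orientation"],-W[1].T@W[2])
print(proj(W,(.4462,.2522,.105)),proj(W,(.432,.2527,.1225)),proj(W,s["tool_pos"]))
crop(a,140,60,266,200,3,"pics/w5c.png")
```

```text
[0.47113103 0.19842282 0.16896001] [ 1.23516038  1.19227422 -1.23469631] [0.47337164 0.28135993 0.29625645]
[236.61511801 156.16421524] [206.01923048 161.28543746] [282.3886296  294.77733715]
```

View pics/w5c.png

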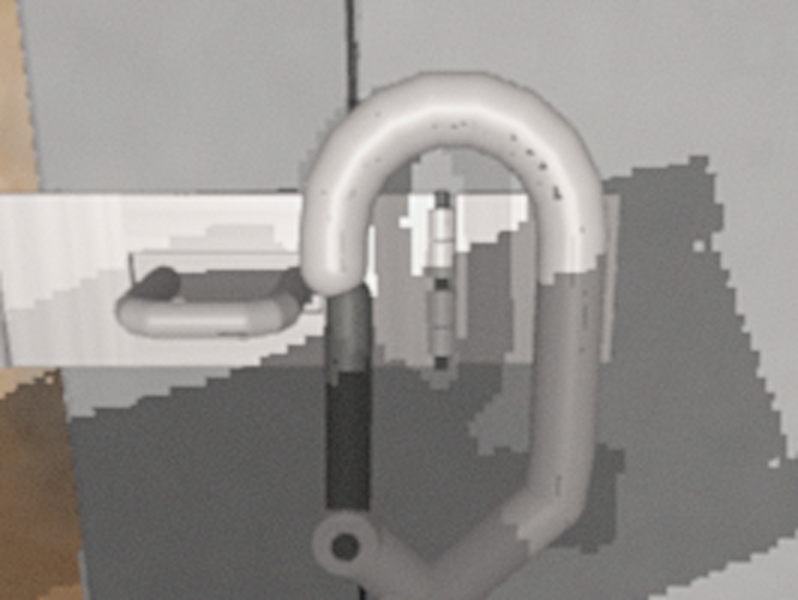

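Close view: the bridge axis is at crop y≈318 from x 120–300, hasp edges y 192/365, the hook's bend apex (452,72), nose left edge x≈302, pivot (345,546), spine edges x 535–597.

Run:
```python
from h import *
import pickle
W=pickle.load(open("w5.pkl","rb"));s=pickle.load(open("s5.pkl","rb"));T=s["tool_pos"]
f=lambda x,y:(140+x/3,60+y/3)
P=lambda p,z:plane(W,f(*p),z)
for n,p,z in[("hasp e+ L",(40,192),.095),("hasp e+ R",(290,190),.095),("hasp e- L",(40,365),.095),("hasp e- R",(290,365),.095),("bridge f end",(118,316),.1225),("bridge r end",(301,316),.1225),("bridge mid top",(210,303),.1225),("bridge mid bot",(210,336),.1225),("front leg base",(168,275),.098),("rear leg base",(297,280),.098),("pin+",(441,192),.0955),("pin-",(441,368),.0955),("hasp tip",(3,320),.095)]: print(n,P(p,z).round(4))
al=.035;u=np.array([np.sin(al),np.cos(al),0]);v=np.array([-np.cos(al),np.sin(al),0])
zm=T[2]-.012
for n,p,h,z in[("pivot",(345,546),(24,12),zm+.005),("apex out",(452,72),(92,-4),zm),("apex in",(452,140),(82,-4),zm),("nose L",(301,240),(70,18),zm),("nose tip",(335,296),(61,13),zm),("spine c",(567,380),(45,-21),zm)]:
    d=P(p,z)-T; print(n,P(p,z).round(4),"hook coords from TCP",(1e3*d@u).round(1),(1e3*d@v).round(1),"nominal",h)
```

```text
hasp e+ L [0.3962 0.2717 0.095 ]
hasp e+ R [0.4464 0.2703 0.095 ]
hasp e- L [0.3905 0.2364 0.095 ]
hasp e- R [0.4435 0.2345 0.095 ]
bridge f end [0.4173 0.251  0.1225]
bridge r end [0.4503 0.2499 0.1225]
bridge mid top [0.4342 0.2528 0.1225]
bridge mid bot [0.4335 0.2468 0.1225]
front leg base [0.4207 0.2547 0.098 ]
rear leg base [0.4468 0.2528 0.098 ]
pin+ [0.4766 0.2689 0.0955]
pin- [0.4755 0.2329 0.0955]
hasp tip [0.3843 0.2462 0.095 ]
pivot [0.4595 0.2219 0.162 ] hook coords from TCP 23.1 12.4 nominal (24, 12)
apex out [0.4775 0.2882 0.157 ] hook coords from TCP 89.9 -3.2 nominal (92, -4)
apex in [0.4773 0.2795 0.157 ] hook coords from TCP 81.3 -3.3 nominal (82, -4)
nose L [0.4557 0.2669 0.157 ] hook coords from TCP 67.9 17.8 nominal (70, 18)
nose tip [0.46   0.2588 0.157 ] hook coords from TCP 60.0 13.3 nominal (61, 13)
spine c [0.4934 0.2452 0.157 ] hook coords from TCP 47.6 -20.6 nominal (45, -21)
```

Hook coordinates fit to within 1–2 mm. The staple leans about 3 mm to -y at the bridge, so the rear leg is near (0.447, 0.251), which is hook coordinates (52.8, 25.7). I'll lower here.

Request:
drive_tool:
  xyz:
    - [0,-0.05,-2]
    - [0,0,-2]
    - [0,0,-1.1]
    - [0,0,0]
    - [0,0,0]
  turn: [0,0,0,0,0]
  gripper: [1,1,1,1,1]

```text
clock: 9.4
tool_pos: [0.4711, 0.1979, 0.1189]
orientation: [1.236, 1.192, -1.234]
contact_force: [0.2, -0.4, -1.4]
grip_width: 0.011
```

Request:
drive_tool:
  xyz:
    - [-0.3,0.01,0]
    - [-0.3,0.01,0]
    - [-0.2,0.01,0]
    - [0,0,0]
  turn: [0,0,0,0]
  gripper: [1,1,1,1]

```text
clock: 9.9
tool_pos: [0.4623, 0.198, 0.1185]
orientation: [1.235, 1.192, -1.235]
contact_force: [0.2, 0.8, -2.0]
grip_width: 0.0106
```

Request:
drive_tool:
  xyz:
    - [-0.15,0,0]
    - [-0.15,0.01,0]
    - [0,0,0]
  turn: [0,0,0]
  gripper: [1,1,1]

```text
clock: 10.28
tool_pos: [0.4606, 0.198, 0.1187]
orientation: [1.237, 1.19, -1.234]
contact_force: [4.6, -0.4, -2.3]
grip_width: 0.0109
```

Request:
drive_tool:
  xyz:
    - [-0.15,0,0]
    - [-0.15,0.01,0]
    - [0,0,0]
  turn: [0,0,0]
  gripper: [1,1,1]

```text
clock: 10.65
tool_pos: [0.457, 0.1981, 0.1186]
orientation: [1.236, 1.191, -1.234]
contact_force: [5.9, -2.1, -1.1]
grip_width: 0.0107
```

Request:
drive_tool:
  xyz:
    - [-0.15,0,0]
    - [-0.15,0.01,0]
    - [0,0,0]
  turn: [0,0,0]
  gripper: [1,1,1]

```text
clock: 11.02
tool_pos: [0.4543, 0.1983, 0.1187]
orientation: [1.237, 1.191, -1.233]
contact_force: [5.3, -0.8, -2.8]
grip_width: 0.0106
```

Request:
drive_tool:
  xyz:
    - [-0.15,0,0]
    - [-0.15,0.01,0]
    - [0,0,0]
  turn: [0,0,0]
  gripper: [1,1,1]

```text
clock: 11.4
tool_pos: [0.4519, 0.1988, 0.1188]
orientation: [1.238, 1.19, -1.232]
contact_force: [6.0, -0.8, -3.1]
grip_width: 0.0106
```

Request:
drive_tool:
  xyz:
    - [-0.15,0,0]
    - [-0.15,0.01,0]
    - [0,0,0]
  turn: [0,0,0]
  gripper: [1,1,1]

```text
clock: 11.78
tool_pos: [0.4494, 0.1991, 0.119]
orientation: [1.239, 1.19, -1.231]
contact_force: [7.6, 1.0, -2.6]
grip_width: 0.0107
```

Request:
drive_tool:
  xyz:
    - [-0.15,0,0]
    - [-0.15,0,0]
    - [0,0,0]
  turn: [0,0,0]
  gripper: [1,1,1]

```text
clock: 12.15
tool_pos: [0.4468, 0.1991, 0.1193]
orientation: [1.239, 1.189, -1.231]
contact_force: [7.8, 0.3, -1.2]
grip_width: 0.0107
```

Request:
drive_tool:
  xyz:
    - [-0.1,0,0]
    - [-0.1,0,0]
    - [0,0,0]
  turn: [0,0,0]
  gripper: [1,1,1]

```text
clock: 12.52
tool_pos: [0.4451, 0.199, 0.1194]
orientation: [1.24, 1.189, -1.231]
contact_force: [8.2, 0.4, -1.7]
grip_width: 0.0109
```

Run:
```python
from h import *
import pickle
W=cam("wrist"); a=bot.read_camera("wrist"); cv2.imwrite("pics/w6.png",a); pickle.dump(W,open("w6.pkl","wb"))
s=bot.observe(); pickle.dump(s,open("s6.pkl","wb")); print(s["tool_pos"],s["orientation"],s["contact_force"])
crop(a,140,60,266,200,3,"pics/w6c.png")
```

```text
[0.44505766 0.19898968 0.1193821 ] [ 1.23946559  1.18858485 -1.23078283] [ 9.1869061  -0.81727883 -1.42855695]
```

View pics/w6c.png

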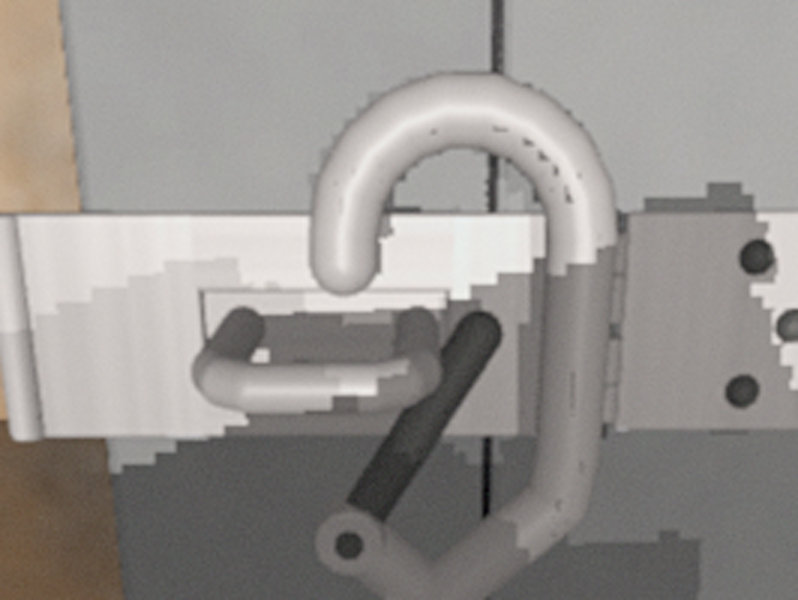

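The picture shows the gate swung in, with its free end at (480,325). The rear leg, about (413,338), is past the gate's line and just below the nose tip (343,293), at hook y ≈ +2. Now I'll slide the hook to -y.

Request:
drive_tool:
  xyz:
    - [-0.02,-0.2,0]
    - [-0.02,-0.25,0]
    - [-0.02,-0.25,0]
    - [0,0,0]
  turn: [0,0,0,0]
  gripper: [1,1,1,1]

```text
clock: 13.08
tool_pos: [0.4431, 0.1914, 0.119]
orientation: [1.237, 1.19, -1.233]
contact_force: [5.9, -2.4, -0.3]
grip_width: 0.0105
```

Request:
drive_tool:
  xyz:
    - [-0.02,-0.2,0]
    - [-0.02,-0.2,0]
    - [-0.02,-0.2,0]
    - [0,0,0]
  turn: [0,0,0,0]
  gripper: [1,1,1,1]

```text
clock: 13.58
tool_pos: [0.4398, 0.1854, 0.1178]
orientation: [1.233, 1.195, -1.237]
contact_force: [0.2, 0.1, -2.0]
grip_width: 0.0103
```

Force dropped to zero, so the gate has shut. I'll go on to seat the leg in the bend.

Request:
drive_tool:
  xyz:
    - [-0.05,-0.25,0]
    - [-0.05,-0.25,0]
    - [0,-0.2,0]
    - [0,0,0]
  turn: [0,0,0,0]
  gripper: [1,1,1,1]

```text
clock: 14.08
tool_pos: [0.4401, 0.1783, 0.1183]
orientation: [1.235, 1.192, -1.235]
contact_force: [-0.1, 0.2, -1.2]
grip_width: 0.0108
```

Request:
drive_tool:
  xyz:
    - [0,-0.15,0]
    - [0,-0.15,0]
    - [0,0,0]
  turn: [0,0,0]
  gripper: [1,1,1]

```text
clock: 14.45
tool_pos: [0.4402, 0.1753, 0.1183]
orientation: [1.235, 1.192, -1.235]
contact_force: [0.8, 0.1, -1.3]
grip_width: 0.0108
```

Request:
drive_tool:
  xyz:
    - [0,-0.1,0]
    - [0,-0.1,0]
    - [0,0,0]
  turn: [0,0,0]
  gripper: [1,1,1]

```text
clock: 14.82
tool_pos: [0.4402, 0.1736, 0.1184]
orientation: [1.235, 1.193, -1.235]
contact_force: [0.0, 0.7, -0.9]
grip_width: 0.0105
```

Request:
drive_tool:
  xyz:
    - [0,-0.1,0]
    - [0,0,0]
  turn: [0,0]
  gripper: [1,1]

```text
clock: 15.08
tool_pos: [0.4403, 0.1733, 0.1185]
orientation: [1.236, 1.194, -1.233]
contact_force: [0.1, 4.8, -2.4]
grip_width: 0.0107
```

Request:
drive_tool:
  xyz:
    - [0,-0.1,0]
    - [0,0,0]
    - [0,0,0]
  turn: [0,0,0]
  gripper: [1,1,1]

```text
clock: 15.45
tool_pos: [0.4404, 0.1731, 0.1185]
orientation: [1.237, 1.195, -1.232]
contact_force: [-0.6, 7.0, -2.2]
grip_width: 0.0107
```

Request:
drive_tool:
  xyz:
    - [0,-0.05,0]
    - [0,0,0]
    - [0,0,0]
  turn: [0,0,0]
  gripper: [1,1,1]

```text
clock: 15.82
tool_pos: [0.4405, 0.1731, 0.1186]
orientation: [1.237, 1.196, -1.231]
contact_force: [-0.2, 8.6, -3.0]
grip_width: 0.0103
```

~3.5 N/mm, so about 1 mm more gives 12 N. I'll do it in small steps and hold.

Request:
drive_tool:
  xyz:
    - [0,-0.05,0]
    - [0,0,0]
    - [0,0,0]
  turn: [0,0,0]
  gripper: [1,1,1]

```text
clock: 16.2
tool_pos: [0.4406, 0.173, 0.1187]
orientation: [1.238, 1.197, -1.231]
contact_force: [-0.0, 10.0, -3.3]
grip_width: 0.0105
```

Request:
drive_tool:
  xyz:
    - [0,-0.04,0]
    - [0,0,0]
    - [0,0,0]
  turn: [0,0,0]
  gripper: [1,1,1]

```text
clock: 16.58
tool_pos: [0.4406, 0.173, 0.1187]
orientation: [1.238, 1.198, -1.23]
contact_force: [-0.5, 10.1, -3.5]
grip_width: 0.0106
```

Request:
drive_tool:
  xyz:
    - [0,-0.04,0]
    - [0,0,0]
  turn: [0,0]
  gripper: [1,1]

```text
clock: 16.82
tool_pos: [0.4406, 0.1729, 0.1187]
orientation: [1.239, 1.198, -1.229]
contact_force: [1.1, 11.6, -3.9]
grip_width: 0.0106
```

Request:
drive_tool:
  xyz:
    - [0,0,0]
    - [0,0,0]
  turn: [0,0]
  gripper: [1,1]

```text
clock: 17.08
tool_pos: [0.4406, 0.1729, 0.1187]
orientation: [1.239, 1.198, -1.229]
contact_force: [-0.6, 11.0, -3.1]
grip_width: 0.0105
```

Request:
drive_tool:
  xyz:
    - [0,-0.03,0]
    - [0,0,0]
    - [0,0,0]
  turn: [0,0,0]
  gripper: [1,1,1]

```text
clock: 17.45
tool_pos: [0.4407, 0.1729, 0.1187]
orientation: [1.239, 1.199, -1.229]
contact_force: [0.7, 11.7, -3.6]
grip_width: 0.0109
```

Request:
drive_tool:
  xyz:
    - [0,0,0]
    - [0,0,0]
    - [0,0,0]
  turn: [0,0,0]
  gripper: [1,1,1]

```text
clock: 17.82
tool_pos: [0.4407, 0.1728, 0.1187]
orientation: [1.239, 1.199, -1.229]
contact_force: [0.7, 11.6, -4.1]
grip_width: 0.0108
```

Request:
drive_tool:
  xyz:
    - [0,0,0]
    - [0,0,0]
    - [0,0,0]
  turn: [0,0,0]
  gripper: [1,1,1]

```text
clock: 18.2
tool_pos: [0.4406, 0.1729, 0.1187]
orientation: [1.239, 1.199, -1.229]
contact_force: [0.3, 11.3, -3.5]
grip_width: 0.0104
```

Request:
drive_tool:
  xyz:
    - [0,-0.03,0]
    - [0,0,0]
    - [0,0,0]
    - [0,0,0]
    - [0,0,0]
  turn: [0,0,0,0,0]
  gripper: [1,1,1,1,1]

```text
clock: 18.82
tool_pos: [0.4407, 0.1728, 0.1187]
orientation: [1.239, 1.199, -1.229]
contact_force: [0.3, 14.1, -4.1]
grip_width: 0.0107
```

Request:
drive_tool:
  xyz:
    - [0,0,0]
    - [0,0,0]
    - [0,0,0]
    - [0,0,0]
    - [0,0,0]
  turn: [0,0,0,0,0]
  gripper: [1,1,1,1,1]

```text
clock: 19.45
tool_pos: [0.4406, 0.1728, 0.1187]
orientation: [1.239, 1.199, -1.229]
contact_force: [-0.6, 11.9, -4.3]
grip_width: 0.0106
```

Steady tug of about 12 N was held for over 1 s and the hook did not give. Now I'll unload and lower.

Request:
drive_tool:
  xyz:
    - [0,0.2,0]
    - [0,0.2,0]
    - [0,0.15,0]
    - [0,0,-0.3]
    - [0,0,-0.2]
    - [0,0,0]
  turn: [0,0,0,0,0,0]
  gripper: [1,1,1,1,1,1]

```text
clock: 20.2
tool_pos: [0.4399, 0.1741, 0.113]
orientation: [1.234, 1.192, -1.236]
contact_force: [-0.1, 0.0, -2.2]
grip_width: 0.0106
```

Request:
drive_tool:
  xyz:
    - [0,0,-0.1]
    - [0,0,0]
  turn: [0,0]
  gripper: [1,1]

```text
clock: 20.45
tool_pos: [0.4402, 0.1744, 0.1123]
orientation: [1.235, 1.192, -1.235]
contact_force: [0.2, -1.2, -1.6]
grip_width: 0.011
```

Request:
drive_tool:
  xyz:
    - [0,0,-0.1]
    - [0,0,0]
  turn: [0,0]
  gripper: [1,1]

```text
clock: 20.7
tool_pos: [0.4403, 0.1745, 0.1115]
orientation: [1.235, 1.192, -1.235]
contact_force: [-0.6, -0.6, 0.8]
grip_width: 0.0108
```

Request:
drive_tool:
  xyz:
    - [0,0,-0.1]
    - [0,0,0]
  turn: [0,0]
  gripper: [1,1]

```text
clock: 20.95
tool_pos: [0.4404, 0.1745, 0.1106]
orientation: [1.235, 1.192, -1.235]
contact_force: [-0.3, -1.3, 2.4]
grip_width: 0.0105
```

Hook rests on the hasp. Release and lift away.

Request:
drive_tool:
  xyz:
    - [0,0,0]
    - [0,0,0]
    - [0,0,0]
    - [0,0,0]
    - [0,0,1]
    - [0,0,3]
    - [0,0,4]
    - [0,0,3]
    - [0,0,0]
  turn: [0,0,0,0,0,0,0,0,0]
  gripper: [0.6,0.3,0.3,0.3,0.3,0.3,0.3,0.3,0.3]

```text
clock: 22.08
tool_pos: [0.442, 0.1752, 0.2236]
orientation: [1.24, 1.19, -1.229]
contact_force: [0.9, -0.0, -0.1]
grip_width: 0.03
```

Run:
```python
from h import *
a=bot.read_camera("wrist"); b=bot.read_camera("side"); t=bot.read_camera("top")
s=bot.observe(); print(s["tool_pos"],s["contact_force"],s["grip_width"])
A=cv2.resize(a[60:260,140:340],(400,400),interpolation=cv2.INTER_CUBIC);B=cv2.resize(b[200:330,230:360],(400,400),interpolation=cv2.INTER_CUBIC)
cv2.imwrite("pics/fin.png",np.hstack([A,B]))
t0=cv2.imread("pics/top0.png")
for n,(x,y) in{"bottle":(288,266),"flask":(373,160)}.items(): print(n,cv2.absdiff(t,t0)[y-14:y+14,x-14:x+14].mean())
```

```text
[0.43964919 0.17430297 0.21969972] [0.0509739  0.00101629 0.15462515] 0.029730711206008054
bottle 13.085034013605442
flask 7.605442176870748
```

View pics/fin.png

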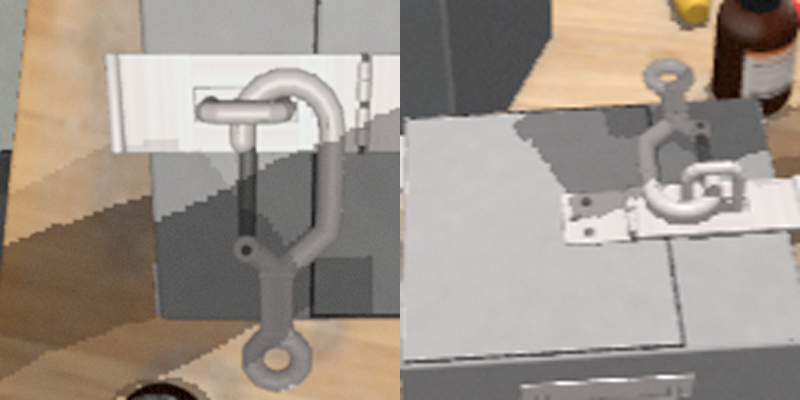

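The hook is clipped round the rear leg with the gate shut and the hasp flat. I'll check the bottle and flask for movement, then hand in.

Run:
```python
from h import *
t0=cv2.imread("pics/top0.png");t=bot.read_camera("top");b0=cv2.imread("pics/side0.png");b=bot.read_camera("side")
for n,i0,i,(x,y),r in[("bottle top",t0,t,(288,266),13),("flask top",t0,t,(373,160),13),("bottle side",b0,b,(346,212),16)]:
    m=cv2.matchTemplate(i[y-r-12:y+r+12,x-r-12:x+r+12],i0[y-r:y+r,x-r:x+r],cv2.TM_CCOEFF_NORMED); _,v,_,l=cv2.minMaxLoc(m); print(n,v,"shift px",l[0]-12,l[1]-12)
bot.sign_off()
```

```text
bottle top 0.8723679780960083 shift px 0 0
flask top 0.9991649389266968 shift px 0 0
bottle side 0.998127281665802 shift px 0 0
the job is handed in; nothing more can be done
```

The store box is secured and the job is handed in, at about 22 s of the 61 s allowed; the sign-off gives no verdict.

- **Hasp:** I folded it flat over the staple. The fingertips met it at the expected height of about 95 mm.
- **Clipping:** I gripped the hook by its neck and pressed its gate against the staple's rear leg. That took up to about 9 N. I then slid the hook until the force dropped to zero as the gate snapped shut.
- **Tug:** I drew the bend against the leg and held about 11.5 to 12 N for over a second, and the hook did not give. One reading was 14.1 N in otherwise noisy readings; none reached the 16 N limit.
- **Last checks:** The final pictures show the hook lying clipped round the rear leg, gate closed, hasp flat and gripper clear. The bottle and flask showed no shift in the images. The bottle's match in the top view was weaker (0.87), probably from changed shadows, but its side view matched at 0.998.
- **Disagreements:**
  - The gripper read about 10.7 mm across the 14 mm neck.
  - The hook turned by a few hundredths of a radian in the grip while the gate was pressed.
  - An early height estimate of the hook's eye was wrong by about 3 cm; closer views gave the expected height.

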